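Put the dumpling rolling pin away with its guide ring

ROBOT

A 6-joint arm with a two-finger parallel gripper is mounted at the origin on the work surface. World frame = base frame: x ahead of the robot, y to its left, z up, the work surface at z = 0. Lengths are in m, angles in rad, forces in N, time in s.
With the tool pointing down it reaches from about 0.225 to 0.875 m from the base axis. Payload 3.4 kg.
Tool frame: the origin (TCP) lies at the very end of the fingers, on their centre line; the grasp point (between the pads) lies 19 mm behind it (manip.tcp_to_grasp is the distance from the TCP to the grasp point, in m); z points along the fingers, y is the line along which they close (so a half turn about z gives the same grasp; the last joint's range is limited). The gripper opens to 85 mm and grips with 20 to 120 N. Pads are 22 mm wide; open, the fingers measure 114 mm over their backs; the gripper's body (76 mm by 85 mm) begins 54 mm behind the grasp point. The pads swing forward as they close: fully open they stand 13 mm farther back than shut.
Start: joints at [1.162, 0.276, 1.505, -0, 1.361, -0.121], TCP at [0.163, 0.551, 0.231] pointing down, gripper open.
Joint ranges: [-2.89, 2.89], [-0.75, 2.08], [0.22, 2.7], [-1.18, 4.32], [0.11, 2.71], [-2.7, 2.7]. Speed limits (rad/s): [2.57, 2.57, 3.14, 3.14, 3.14, 3.14].

INTERFACE

Orientations are given as a unit quaternion [w, x, y, z].
In Python, from rig import status, get_image, job, manip gives the robot as it stands.
- The arm moves only by the tool apply_moves, never from a script. Its arguments are lists of equal length, an entry for each row: "xyz": the shift along the tool's x, y, z each as a share of 0.3 m, from -1 to 1, a list of three; "rot": the turn, a rotation vector about the tool's x, y, z each as a share of 60 degrees, from -1 to 1, a list of three; "hand": the opening, from -1 (shut) to 1 (fully open). A call has 1 to 8 rows; each row shifts and turns the commanded pose from where the row before left it, along the tool's axes as they then stand; what a row does not reach is not made up. A row lasts 1/8 s, in which the tool goes at most 62.5 mm and 10.7 degrees, less where a joint would pass 70% of its speed; a pose out of reach is approached as far as the arm can. A call with a number of a shift or a turn outside -1 to 1 is refused whole. A call with a gripper value outside its range is refused whole. The fingers move at their own pace and stop on an object; "force" is the grip in N (left out, the last holds). Time passes only in rows, so rows that do not move let the fingers close. It gives the time, the measured TCP pose, the force, the opening and the grip force at its end, in the units of the state.
- status.get_state(): the state, without advancing time (a new reading comes with each control period).
- get_image(name): name is "side" or "top"; returns a dict with "pixels" (384x512x3 uint8, red, green, blue), "fovy" (degrees; the focal length in pixels is half the picture's height over the tangent of half this angle, whatever the lens; pixels are square), "cx", "cy" (the principal point, pixels), "dist" ([k1, k2, p1, p2, k3] as OpenCV has them; the pictures are not rectified), "origin" and "orientation" of the camera in the world. Camera axes: x right, y down, z forward; pixel columns grow to the right and rows downward; lengths in m; the calibration is good to about 2 mm. A picture is of the moment at which its call begins. There is no depth.
- job.sign_off(): hands the job in; it is judged then, once.
The state is a dict: "clock": time; "qpos": joint angles; "qd": joint speeds; "effort": joint torques, N m; "position": TCP position; "ee_rot": TCP orientation; "contact_force": force on the tool from outside, world axes, zero at the start; "moment": the same for the moment, N m; "width": finger opening in m; "gripper_force": force on a finger pad.
Only numpy, scipy, OpenCV 4.12 (cv2) and the standard library are available. Lean on these libraries where they do the work, as an engineer would, in place of code of your own. Each camera call takes 0.05 s, during which the arm holds its last target. There are 200 camera calls.

TASK

The dumpling rolling pin has dried: take it from the slanted black drying cradle and stand it upright in the white holder cup, thin end up, lowered all the way to the bottom rather than dropped, and let go of it. Then put the red guide ring over the pin's thin end and lower it, without dropping it, until it rests flat on the pin's shoulder. Leave the glass canister, the acrylic jar and the teapot where they stand.

Things in the scene. Friction and masses are not known exactly. Their poses are not given: they have to be found in the camera images.
- pin: Loose beech rolling pin, 200 mm, 0.10-0.17 kg. Barrel 34 mm in diameter from the foot to 150 mm (5 mm foot chamfer), a flat step (shoulder), then a thin end 22 mm in diameter, 50 mm long, the last 8 mm tapering to 12 mm. Origin: centre of the foot; z along the pin to the thin end. Starts in the cradle, foot down, 30 degrees off vertical, leaning to the robot's side, top 75 mm clear.
- pin_tip (a point): Point on the pin's axis at the very end of its thin end, 200 mm from the foot.
- pin_shoulder (a point): Point on the pin's axis in the plane of the shoulder, 150 mm from the foot, 50 mm below the tip; the ring is to rest here.
- cradle: Fixed slanted black powder-coated metal trough, open on top, 53 mm wide, 133 mm long, on two legs and a base 145 x 90 x 12 mm; about 150 mm tall. Origin on the counter, 35 mm below the pin's foot. x points away from the side to which the pin leans. The pin lifts out straight up or along its axis.
- holder: Fixed holder: white ceramic cup 76 mm tall on a black round foot 96 mm in diameter and 12 mm high; overall height 88 mm. The round well is 40 mm in diameter and 70 mm deep, its mouth flares to 54 mm over the top 10 mm. Origin at the centre of the underside, z up.
- holder_in (a point): Centre of the well's floor, 18 mm above the counter; the pin's foot belongs here.
- ring: Loose red plastic guide ring lying flat on the counter: 58 mm outside diameter, 28 mm bore, 18 mm high, about 0.05 kg. Origin at the centre of one flat face (the underside at the start), z along the bore.
- ring_mid (a point): Centre of the ring, on the bore's axis, 9 mm from each flat face.
- canister: Bystander: loose round glass canister with black rubber gasket, glass lid and wire clips, 76 mm in diameter (up to 90 mm over the clips), 89 mm tall. Origin at the centre of its underside.
- jar: Bystander: loose square clear acrylic jar with a bamboo lid, 78 x 78 mm, 94 mm tall. Origin at the centre of its underside.
- teapot: Bystander: loose white ceramic teapot, body 108 mm in diameter, 110 mm tall with its knob, spout reaching 95 mm along +x and handle 87 mm along -x. Origin at the centre of its underside.
Things that resemble listed ones, but are neither listed nor needed, are in the scene too. Several things look just like the ring: the one meant starts farthest from the robot's base.

How it is judged:
On the way, in this order (a step that is already met when the one before it is completed fails the run):
1. the pin stands upright in the holder's well, down on its floor, thin end up, and the fingers have let go of it (horizontal distance between pin and holder_in below 0.007 m and z of pin in the frame of holder_in below 0.006 m and angle between pin's own z axis and vertical below 0.1 rad and contact force between the fingers and pin below 0.2 N), for 0.2 s.
2. the ring sits over the thin end, flat on the shoulder of the standing pin (horizontal distance between pin and holder_in below 0.007 m and z of pin in the frame of holder_in below 0.006 m and angle between pin's own z axis and vertical below 0.1 rad and distance between ring_mid and pin_shoulder below 0.0145 m and z of ring_mid in the frame of pin between 0.155 and 0.163 m and angle between the z axis of ring and the z axis of pin, either way round below 0.1 rad), for 0.2 s.
At the end, for the whole second after the job is handed in: Pin in the holder, thin end up: foot within 7 mm of the well's centre and under 6 mm above its floor, leaning under 0.1 rad. Ring round the thin end on the shoulder: its middle 5 to 13 mm above the shoulder and on axis, axes within 0.1 rad. Both at rest (all of step 2 and linear speed of each of pin, ring below 0.02 m/s); the robot touches nothing.
It fails at once if the glass canister is shifted by more than 20 mm or tipped (distance of canister from where it was at the start of the episode above 0.02 m or angle between canister's own z axis and vertical above 0.25 rad).
It fails at once if the acrylic jar is shifted by more than 20 mm or tipped (distance of jar from where it was at the start of the episode above 0.02 m or angle between jar's own z axis and vertical above 0.25 rad).
It fails at once if the teapot is shifted by more than 20 mm or tipped (distance of teapot from where it was at the start of the episode above 0.02 m or angle between teapot's own z axis and vertical above 0.25 rad).
It fails at once if the pin is dropped into the cup (it falls faster than 0.6 m/s, a fall of about 20 mm) (horizontal distance between pin and holder_in below 0.03 m and z of pin in the frame of holder_in below 0.07 m and linear speed of pin above 0.6 m/s).
It fails at once if the ring is dropped onto the pin (it falls faster than 0.8 m/s, a fall of about 35 mm) (distance between ring_mid and pin_shoulder below 0.07 m and horizontal distance between ring_mid and pin_shoulder below 0.03 m and linear speed of ring above 0.8 m/s).
It also fails if it takes over 72 s, if anything falls off the work surface, if the arm or the gripper's body presses on something with over 40 N, if the wrist force passes 120 N, or if a joint passes its speed limit or range.

## Working session

There is one attempt and no reset: what is moved stays moved. The work goes in short steps, Python scripts to look and compute and a tool call to move; the robot and the scene stay as the last step left them, time stands still between calls to the robot, and variables do not carry over. Pictures are saved under pics/ and viewed, at most 14 in all, crops included, and the job is handed in when it is done.

Besides the shell and the picture viewer there is one more tool, called after ">>>" as a command line: name --argument value ..., lists and objects as JSON in quotes. apply_moves: Moves the arm, as the interface text tells. Its arguments: {"type":"object","properties":{"xyz":{"type":"array","items":{"type":"array","items":{"type":"number","minimum":-1,"maximum":1}}},"rot":{"type":"array","items":{"type":"array","items":{"type":"number","minimum":-1,"maximum":1}}},"hand":{"type":"array","items":{"type":"number"}},"force":{"type":"number"}},"required":["xyz","rot","hand"]}

```bash
ls; mkdir -p pics
cat > h.py <<'E'
import numpy as np, cv2
from scipy.spatial.transform import Rotation as R
from rig import status, get_image, job, manip
def rot(q): return R.from_quat([q[1],q[2],q[3],q[0]])
def K(im):
    h,w=im["pixels"].shape[:2]; f=h/2/np.tan(np.radians(im["fovy"])/2)
    return np.array([[f,0,im["cx"]],[0,f,im["cy"]],[0,0,1.]])
def ray(im,uv):
    p=cv2.undistortPoints(np.array(uv,float).reshape(-1,1,2),K(im),np.array(im["dist"],float)).reshape(-1,2)
    return np.array(im["origin"]), rot(im["orientation"]).apply(np.c_[p,np.ones(len(p))])
def onz(im,uv,z):
    o,d=ray(im,uv); return o+d*((z-o[2])/d[:,2])[:,None]
def proj(im,X):
    Rm=rot(im["orientation"]).inv(); X=Rm.apply(np.atleast_2d(X)-im["origin"])
    return cv2.projectPoints(X,np.zeros(3),np.zeros(3),K(im),np.array(im["dist"],float))[0].reshape(-1,2)
def tri(a,ua,b,ub):
    o1,d1=ray(a,ua);o2,d2=ray(b,ub);out=[]
    for x,y in zip(d1,d2):
        s=np.linalg.lstsq(np.c_[x,-y],o2-o1,rcond=None)[0]
        p,q=o1+s[0]*x,o2+s[1]*y; out.append(np.r_[(p+q)/2,np.linalg.norm(p-q)])
    return np.array(out)
def save(im,n,box=None,s=1):
    p=im["pixels"][:,:,::-1]
    if box: p=p[box[1]:box[3],box[0]:box[2]]
    cv2.imwrite("pics/"+n,cv2.resize(p,None,fx=s,fy=s,interpolation=cv2.INTER_CUBIC))
E
python3 - <<'E'
from h import *
for n in("side","top"):
    im=get_image(n); save(im,n+"0.png",s=1.5); print(n,im["fovy"],im["cx"],im["cy"],im["origin"],im["orientation"],im["dist"])
print(status.get_state(), manip.tcp_to_grasp)
E
```

```text
pics
side 55.263168286224996 249.35300104821434 188.05647198581323 [0.25990535 0.69757769 0.77378549] [ 0.0817417  -0.20111423  0.88279759 -0.41658106] [-0.05972277  0.          0.          0.          0.        ]
top 54.88538226267574 259.2698898820974 189.07854336866694 [0.34983039 0.00428062 1.40404743] [ 0.05094212 -0.69814122  0.7112239  -0.06453131] [-0.09470584  0.          0.          0.          0.        ]
{'clock': 0.1, 'qpos': array([ 1.16201502e+00,  2.76533619e-01,  1.50595757e+00, -1.55695105e-06,
        1.36072632e+00, -1.20986079e-01]), 'qd': array([ 0.0015172 , -0.00114329, -0.00287957, -0.00044741,  0.00225125,
        0.00096315]), 'effort': array([ 3.13844866e-03, -4.17704558e+01, -2.46402204e+01,  9.36096649e-05,
        5.86587630e-03, -1.76702139e-05]), 'position': array([0.16302325, 0.55093162, 0.23054467]), 'ee_rot': array([-2.11956689e-04,  1.43401315e-01,  9.89664288e-01, -7.84292725e-04]), 'contact_force': array([-0.32488169,  0.06489499,  0.38323083]), 'moment': array([ 0.05368514, -0.00978478,  0.04448879]), 'gripper_force': 0.0, 'width': 0.08542266486848102} 0.0187
```

View pics/side0.png

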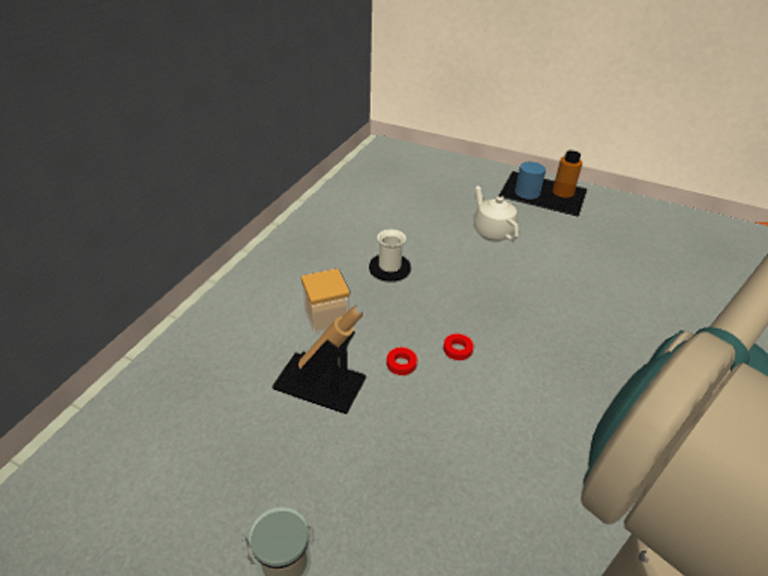

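View pics/top0.png

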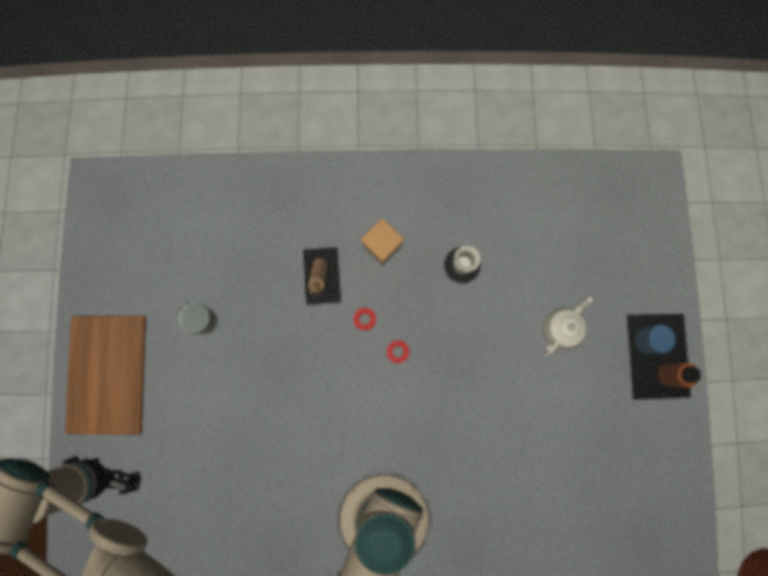

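The side view shows the pin in the cradle at (335,345) on the 1.5x picture, the holder at (390,255), and red rings at (402,361) and (458,347). The top view shows the same rings at (365,319) and (398,351). The robot base is near (385,510) in the top view, so the ring at top (365,319) / side (402,361) should be the farthest. I'll confirm this with numbers and one crop.

Run:
```python
from h import *
s,t=get_image("side"),get_image("top")
np.savez  # noop
def reds(im):
    p=im["pixels"].astype(int); m=((p[...,0]>110)&(p[...,1]<75)&(p[...,2]<75)).astype(np.uint8)
    n,l,st,c=cv2.connectedComponentsWithStats(m); return [(c[i].round(2),st[i][:5]) for i in range(1,n) if st[i][4]>20]
for im,n in((s,"s"),(t,"t")):
    for c,st in reds(im):
        b=np.array([[st[0]+st[2]/2-.5,st[1]+st[3]/2-.5]])
        print(n,c,st,onz(im,b,.009)[0].round(4), 'dist',np.linalg.norm(onz(im,b,.009)[0][:2]).round(3))
A=cv2.resize(s["pixels"][140:285,180:330,::-1],None,fx=4,fy=4,interpolation=cv2.INTER_CUBIC)[:,:400+200][:580]
B=cv2.resize(t["pixels"][155:245,195:245,::-1],None,fx=4,fy=4,interpolation=cv2.INTER_CUBIC)
C=cv2.resize(t["pixels"][155:195,290:330,::-1],None,fx=5,fy=5,interpolation=cv2.INTER_CUBIC)
o=np.zeros((580,800,3),np.uint8);o[:,:600]=A;o[:360,600:]=B;o[370:570,600:]=C
cv2.imwrite("pics/c1.png",o)
```

```text
s [379.37 115.53] [374 107  14  16 118] [ 0.3288 -0.865   0.009 ] dist 0.925
s [304.98 230.89] [295 223  21  17 255] [ 0.4079 -0.0395  0.009 ] dist 0.41
s [267.43 240.47] [258 232  20  18 274] [0.4908 0.0419 0.009 ] dist 0.493
t [242.92 212.23] [236 206  14  14  95] [0.491  0.0403 0.009 ] dist 0.493
t [265.16 233.88] [259 228  13  14  89] [ 0.4065 -0.043   0.009 ] dist 0.409
```

View pics/c1.png

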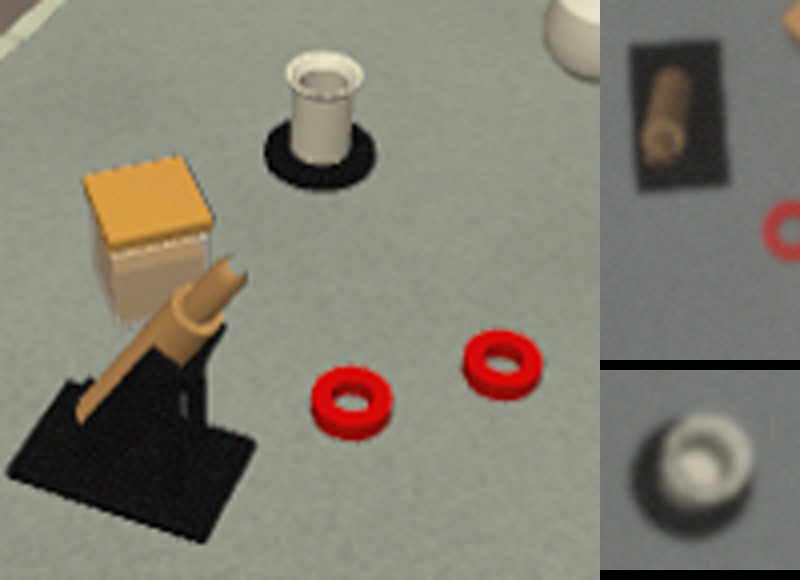

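Run:
```python
from h import *
from scipy.optimize import least_squares
s,t=get_image("side"),get_image("top")
S=lambda *p:[( (u+.5)/4-.5+180,(v+.5)/4-.5+140) for u,v in p]
B=lambda *p:[((u-600+.5)/4-.5+195,(v+.5)/4-.5+155) for u,v in p]
C=lambda *p:[((u-600+.5)/5-.5+290,(v-370+.5)/5-.5+155) for u,v in p]
print("rim tri",tri(s,S((325,75)),t,C((706,457))).round(4))
print("rim",onz(s,S((325,75)),.088).round(4),onz(t,C((706,457)),.088).round(4))
print("foot",onz(s,S((320.5,153.5)),.010).round(4),onz(t,C((691,478)),.010).round(4))
cs=onz(s,S((72,380),(8,474),(205,543),(256,442)),.012)
ct=onz(t,B((630,43),(720,38),(730,186),(640,191)),.012)
print("cradle s",cs.round(4),cs.mean(0).round(4)); print("cradle t",ct.round(4),ct.mean(0).round(4))
P=tri(s,S((199,309),(237,269)),t,B((663,138),(653,163)))
print("shoulder,tip",P.round(4))
# model fit of yaw+foot from cradle & shoulder/tip pixels, tilt 30, z .035
us=np.array(S((199,309),(237,269)));ut=np.array(B((663,138),(653,163)))
def f(p):
    a=np.array([np.cos(p[2])*np.sin(p[3]),np.sin(p[2])*np.sin(p[3]),np.cos(p[3])]);F=np.array([p[0],p[1],.035])
    X=[F+.15*a,F+.2*a]
    return np.r_[(proj(s,X)-us).ravel(),(proj(t,X)-ut).ravel(),(p[3]-np.pi/6)*50]
r=least_squares(f,[.6,.12,np.pi,.52]);print(r.x.round(4),r.fun.round(2))
# jar, canister, teapot approx from side/top
print("jar lid",onz(t,[(382/1.5,240/1.5)],.094).round(3),"can",onz(t,[(196/1.5,318/1.5)],.089).round(3),"pot",onz(t,[(571/1.5,327/1.5)],.11).round(3))
# precise ring
for a,c in(((258+9.5,232+8.5),(236+6.5,206+6.5)),): print("ring tri",tri(s,[a],t,[c]).round(4))
```

```text
rim tri [[ 0.6269 -0.2135  0.0846  0.001 ]]
rim [[ 0.6246 -0.209   0.088 ]] [[ 0.6267 -0.2128  0.088 ]]
foot [[ 0.6235 -0.2053  0.01  ]] [[ 0.6267 -0.2133  0.01  ]]
cradle s [[0.6748 0.1113 0.012 ]
 [0.6689 0.2024 0.012 ]
 [0.5271 0.1943 0.012 ]
 [0.5343 0.1051 0.012 ]] [0.6013 0.1532 0.012 ]
cradle t [[0.6756 0.1937 0.012 ]
 [0.6791 0.1068 0.012 ]
 [0.535  0.098  0.012 ]
 [0.5317 0.1834 0.012 ]] [0.6054 0.1455 0.012 ]
shoulder,tip [[5.562e-01 1.443e-01 1.623e-01 1.900e-03]
 [5.288e-01 1.475e-01 2.084e-01 2.000e-04]]
[0.6301 0.1401 3.0722 0.5284] [-0.   -0.29 -0.24 -0.02 -0.29  0.63  0.17 -0.15  0.24]
jar lid [[ 0.673 -0.009  0.094]] can [[0.491 0.44  0.089]] pot [[ 0.451 -0.453  0.11 ]]
ring tri [[4.912e-01 4.040e-02 7.300e-03 1.000e-04]]
```

```bash
cat >> h.py <<'E'
def Rz(z,y):
    z=np.array(z,float);z/=np.linalg.norm(z);y=np.array(y,float);y-=z*(y@z);y/=np.linalg.norm(y)
    return R.from_matrix(np.c_[np.cross(y,z),y,z])
def plan(p,Rt,n=None):
    st=status.get_state();p0=np.array(st["position"]);R0=rot(st["ee_rot"]);p=np.array(p,float)
    w=(R0.inv()*Rt).as_rotvec();d=p-p0
    m=int(np.ceil(max(np.linalg.norm(d)/.055,np.degrees(np.linalg.norm(w))/9.5,1)));n=n or m
    X,W=[],[]
    for i in range(n):
        Ri=R0*R.from_rotvec(w*i/n);X.append((Ri.inv().apply(d/n)/.3).round(3).tolist());W.append((w/n/np.radians(60)).round(3).tolist())
    print("rows",n,"min",m,"from",p0.round(4),"grip",round(st["width"],4),"t",st["clock"]);print(X);print(W)
E
python3 - <<'E'
from h import *
plan([.44,.16,.36],Rz([.5,0,-.866],[0,1,0]),12)
E
```

```text
rows 12 min 10 from [0.1632 0.5512 0.231 ] grip 0.0857 t 0.3
[[-0.105, -0.082, -0.036], [-0.104, -0.085, -0.032], [-0.103, -0.087, -0.028], [-0.102, -0.089, -0.024], [-0.101, -0.091, -0.02], [-0.1, -0.094, -0.016], [-0.098, -0.096, -0.013], [-0.097, -0.098, -0.009], [-0.094, -0.1, -0.005], [-0.092, -0.102, -0.002], [-0.09, -0.105, 0.001], [-0.087, -0.107, 0.004]]
[[-0.006, -0.041, -0.022], [-0.006, -0.041, -0.022], [-0.006, -0.041, -0.022], [-0.006, -0.041, -0.022], [-0.006, -0.041, -0.022], [-0.006, -0.041, -0.022], [-0.006, -0.041, -0.022], [-0.006, -0.041, -0.022], [-0.006, -0.041, -0.022], [-0.006, -0.041, -0.022], [-0.006, -0.041, -0.022], [-0.006, -0.041, -0.022]]
```

>>> apply_moves --xyz '[[-0.105, -0.082, -0.036], [-0.104, -0.085, -0.032], [-0.103, -0.087, -0.028], [-0.102, -0.089, -0.024], [-0.101, -0.091, -0.02], [-0.1, -0.094, -0.016], [-0.098, -0.096, -0.013], [-0.097, -0.098, -0.009]]' --rot '[[-0.006, -0.041, -0.022], [-0.006, -0.041, -0.022], [-0.006, -0.041, -0.022], [-0.006, -0.041, -0.022], [-0.006, -0.041, -0.022], [-0.006, -0.041, -0.022], [-0.006, -0.041, -0.022], [-0.006, -0.041, -0.022]]' --hand '[1, 1, 1, 1, 1, 1, 1, 1]'

```text
clock: 1.3
position: [0.3478, 0.2892, 0.3175]
ee_rot: [0.173, 0.049, 0.984, 0.0]
contact_force: [-0.0, 1.5, 0.4]
width: 0.0857
gripper_force: 0.0
```

>>> apply_moves --xyz '[[-0.094, -0.1, -0.005], [-0.092, -0.102, -0.002], [-0.09, -0.105, 0.001], [-0.087, -0.107, 0.004], [0, 0, 0]]' --rot '[[-0.006, -0.041, -0.022], [-0.006, -0.041, -0.022], [-0.006, -0.041, -0.022], [-0.006, -0.041, -0.022], [0, 0, 0]]' --hand '[1, 1, 1, 1, 1]'

```text
clock: 1.92
position: [0.4396, 0.157, 0.3601]
ee_rot: [0.257, 0.005, 0.966, -0.0]
contact_force: [0.4, 0.7, 0.5]
width: 0.0856
gripper_force: 0.0
```

```bash
cat > fit.py <<'E'
from h import *
from scipy.optimize import minimize
def wood(im):
    p=cv2.cvtColor(im["pixels"],cv2.COLOR_RGB2HSV).astype(int); return ((p[...,0]>5)&(p[...,0]<24)&(p[...,1]>85)&(p[...,2]>50)).astype(np.uint8)
def pts(F,a,l0):
    e=np.cross(a,[0,1,0.3]);e/=np.linalg.norm(e);g=np.cross(a,e);out=[]
    th=np.linspace(0,2*np.pi,24,endpoint=False)
    for l,r in((l0,.017),(.15,.017),(.15,.011),(.192,.011),(.2,.006)):
        out.append(F+l*a+r*(np.cos(th)[:,None]*e+np.sin(th)[:,None]*g))
    return out
def sil(im,F,a,l0,k=8,org=(0,0),sz=(512,384)):
    m=np.zeros((sz[1]*k,sz[0]*k),np.uint8);o=pts(F,a,l0)
    for i in(0,2,3):
        q=((proj(im,np.r_[o[i],o[i+1]])-org+.5)*k).astype(np.int32);cv2.fillConvexPoly(m,cv2.convexHull(q),1)
    return cv2.resize(m.astype(np.float32),sz,interpolation=cv2.INTER_AREA)
def ax(psi,til): return np.array([np.cos(psi)*np.sin(til),np.sin(psi)*np.sin(til),np.cos(til)])
E
python3 - <<'E'
from fit import *
s,t=get_image("side"),get_image("top")
np.save("s.npy",s["pixels"]);np.save("t.npy",t["pixels"])
bx={"s":(215,195),"t":(195,160)}; sz={"s":(35,45),"t":(35,45)}
def masks(use): return [(im,bx[n],sz[n],wood(im)[bx[n][1]:bx[n][1]+45,bx[n][0]:bx[n][0]+35]) for n,im in(("s",s),("t",t)) if n in use]
for use in("s","st"):
    M=masks(use)
    def cost(p):
        c=0;F=np.array([p[0],p[1],.035]);a=ax(p[2],np.pi/6)
        for im,o,z,m in M:
            r=sil(im,F,a,.125,8,o,z);lo=sil(im,F,a,.0,8,o,z)
            core=(lo-r)>.3   # barrel part possibly in the trough: ignore
            c+=np.abs(r-m)[~core].sum()
        return c
    b=min((minimize(cost,[.63+dx,.143,ps],method="Nelder-Mead",options=dict(initial_simplex=[[.63+dx,.143,ps],[.64+dx,.143,ps],[.63+dx,.153,ps],[.63+dx,.143,ps+.1]])) for dx in(0,-.01) for ps in(3.07,3.2)),key=lambda r:r.fun)
    print(use,b.x.round(4),b.fun,[int(m[3].sum()) for m in M])
o=[]
for im,(x,y) in((s,(180,185)),(t,(185,150))):
    v=cv2.resize(im["pixels"][y:y+80,x:x+66,::-1],None,fx=6,fy=6,interpolation=cv2.INTER_CUBIC)
    F=np.array([b.x[0],b.x[1],.035])
    for q in pts(F,ax(b.x[2],np.pi/6),.125): cv2.polylines(v,[((proj(im,q)-(x,y)+.5)*6).astype(np.int32)],True,(0,255,0),1)
    o.append(v)
cv2.imwrite("pics/c2.png",np.hstack(o))
E
```

```text
s [0.6304 0.1404 3.0394] 290.15625 [626]
st [0.6307 0.148  3.1628] 317.03125 [626, 200]
```

View pics/c2.png

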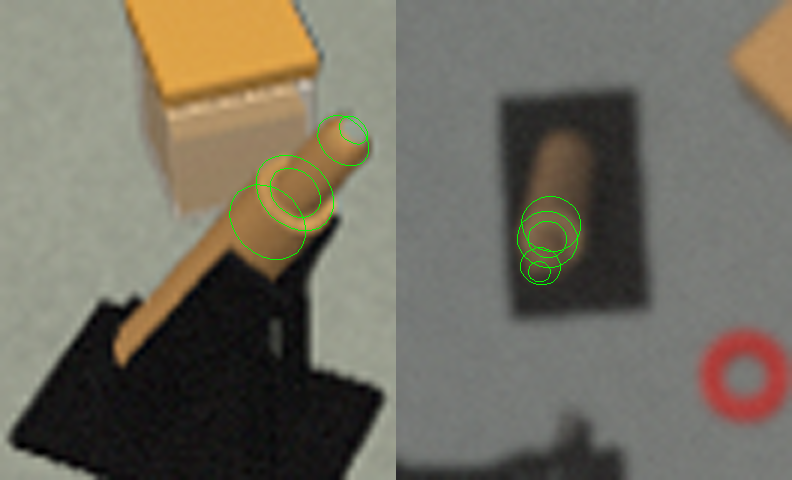

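The overlay fits the pin in the side view, with the tip at crop (350,130) and the shoulder at (295,192). In the top view it sits about 1 px left of the pin. I'll take the pin's y near 0.146 and approach along its axis.

Run:
```python
from fit import *
F=np.array([.6305,.146,.035]);a=ax(3.13,np.pi/6);Rt=Rz(-a,[0,1,0])
plan(F+.27*a+[0,0,.0],Rt,4)
print((-.115*1/.3/6), (F+.155*a).round(4))
```

```text
rows 4 min 2 from [0.4387 0.1591 0.3592] grip 0.0855 t 2.025
[[-0.004, -0.01, 0.089], [-0.004, -0.009, 0.089], [-0.004, -0.009, 0.089], [-0.003, -0.009, 0.089]]
[[0.001, -0.001, -0.002], [0.001, -0.001, -0.002], [0.001, -0.001, -0.002], [0.001, -0.001, -0.002]]
-0.0638888888888889 [0.553  0.1469 0.1692]
```

>>> apply_moves --xyz '[[-0.004, -0.01, 0.089], [-0.004, -0.01, 0.089], [-0.004, -0.01, 0.089], [-0.003, -0.01, 0.089], [0, 0, 0.05], [0, 0, 0.05], [0, 0, 0], [0, 0, 0]]' --rot '[[0, 0, -0.002], [0, 0, -0.002], [0, 0, -0.002], [0, 0, -0.002], [0, 0, 0], [0, 0, 0], [0, 0, 0], [0, 0, 0]]' --hand '[1, 1, 1, 1, 1, 1, 1, 1]'

```text
clock: 3.02
position: [0.511, 0.1476, 0.2435]
ee_rot: [0.257, -0.002, 0.966, -0.0]
contact_force: [-0.4, -0.6, -1.0]
width: 0.0851
gripper_force: 0.0
```

Run:
```python
from fit import *
F=np.array([.6305,.146,.035]);a=ax(3.13,np.pi/6);Rt=Rz(-a,[0,1,0])
plan(F+.155*a,Rt,6)
s=get_image("side");save(s,"s2.png",(190,130,310,250),5)
```

```text
rows 6 min 2 from [0.511  0.1476 0.2435] grip 0.0851 t 3.025
[[0.0, -0.0, 0.047], [0.0, -0.0, 0.047], [0.0, -0.0, 0.047], [0.0, -0.0, 0.047], [0.0, -0.0, 0.047], [0.0, -0.0, 0.047]]
[[0.001, -0.001, 0.001], [0.001, -0.001, 0.001], [0.001, -0.001, 0.001], [0.001, -0.001, 0.001], [0.001, -0.001, 0.001], [0.001, -0.001, 0.001]]
```

View pics/s2.png

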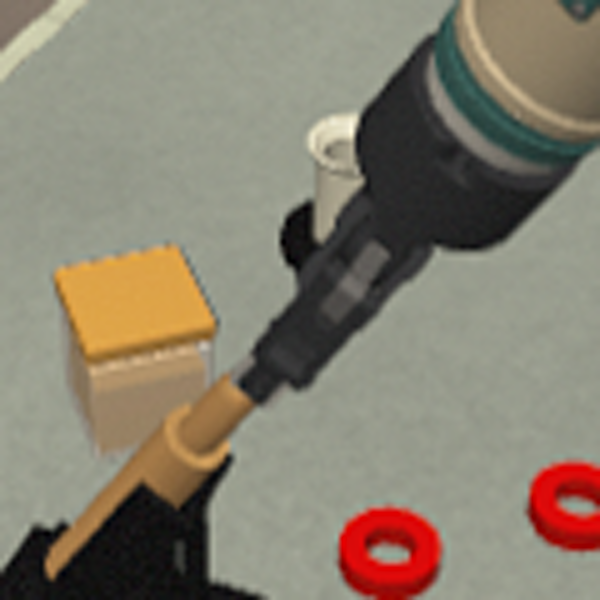

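The fingers at crop (265,370) line up with the pin's thin end at (235,390). I'll go down and close.

>>> apply_moves --xyz '[[0, 0, 0.047], [0, 0, 0.047], [0, 0, 0.047], [0, 0, 0.047], [0, 0, 0.047], [0, 0, 0.047], [0, 0, 0], [0, 0, 0]]' --rot '[[0, 0, 0], [0, 0, 0], [0, 0, 0], [0, 0, 0], [0, 0, 0], [0, 0, 0], [0, 0, 0], [0, 0, 0]]' --hand '[1, 1, 1, 1, 1, 1, 1, 1]'

```text
clock: 4.08
position: [0.553, 0.1473, 0.1695]
ee_rot: [0.257, -0.002, 0.966, -0.001]
contact_force: [0.4, -0.8, -1.2]
width: 0.0855
gripper_force: 0.0
```

>>> apply_moves --xyz '[[0, 0, 0], [0, 0, 0], [0, 0, 0], [0, 0, 0], [0, 0, 0], [0, 0, 0], [0, 0, 0], [0, 0, 0]]' --rot '[[0, 0, 0], [0, 0, 0], [0, 0, 0], [0, 0, 0], [0, 0, 0], [0, 0, 0], [0, 0, 0], [0, 0, 0]]' --hand '[0.3, 0, -0.2, -0.4, -0.6, -0.8, -1, -1]' --force 50

```text
clock: 5.08
position: [0.5529, 0.1476, 0.1698]
ee_rot: [0.257, -0.002, 0.966, -0.0]
contact_force: [-4.6, 2.9, 5.8]
width: 0.0207
gripper_force: 49.3
```

>>> apply_moves --xyz '[[0, 0, -0.02], [0, 0, -0.04], [0, 0, -0.06], [0, 0, -0.08], [0, 0, -0.08], [0, 0, -0.08], [0, 0, -0.08], [0, 0, -0.03]]' --rot '[[0, 0, 0], [0, 0, 0], [0, 0, 0], [0, 0, 0], [0, 0, 0], [0, 0, 0], [0, 0, 0], [0, 0, 0]]' --hand '[-1, -1, -1, -1, -1, -1, -1, -1]' --force 80

```text
clock: 6.08
position: [0.4818, 0.1471, 0.2929]
ee_rot: [0.257, -0.002, 0.966, -0.001]
contact_force: [0.1, 0.2, -2.8]
width: 0.0201
gripper_force: 78.4
```

Run:
```python
from fit import *
s=get_image("side");t=get_image("top")
a=cv2.resize(s["pixels"][100:250,190:330,::-1],None,fx=3.5,fy=3.5);b=cv2.resize(t["pixels"][140:290,190:270,::-1],None,fx=3.5,fy=3.5)
cv2.imwrite("pics/s3.png",np.hstack([a,b]))
print(status.get_state()["contact_force"],status.get_state()["gripper_force"])
plan([.50,.10,.42],Rz([0,0,-1],[0,1,0]))
```

```text
[ 0.43642989 -0.10822507 -1.77399263] 78.36077686166391
rows 4 min 4 from [0.4823 0.1472 0.2924] grip 0.0201 t 6.175
[[-0.065, -0.04, -0.085], [-0.054, -0.04, -0.093], [-0.042, -0.039, -0.099], [-0.028, -0.039, -0.104]]
[[-0.0, 0.124, 0.001], [-0.0, 0.124, 0.001], [-0.0, 0.124, 0.001], [-0.0, 0.124, 0.001]]
```

View pics/s3.png

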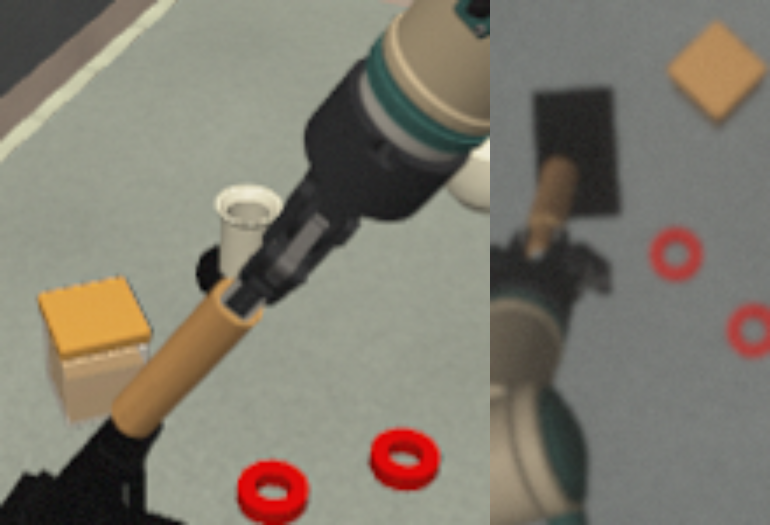

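The pin is held in line with the fingers and clear of the trough. Next I lift it, turn it upright and carry it to the cup.

>>> apply_moves --xyz '[[-0.05, 0, -0.087], [-0.07, 0, -0.12], [-0.07, 0, -0.12], [0, 0, 0], [0, 0, 0], [0, 0, 0], [0, 0, 0], [0, 0, 0]]' --rot '[[0, 0, 0], [0, 0, 0], [0, 0, 0], [0, 0.1, 0], [0, 0.13, 0], [0, 0.13, 0], [0, 0.13, 0], [0, 0.006, 0]]' --hand '[-1, -1, -1, -1, -1, -1, -1, -1]'

```text
clock: 7.18
position: [0.4862, 0.1472, 0.4023]
ee_rot: [-0.002, -0.001, 1.0, -0.002]
contact_force: [0.1, 0.0, -2.6]
width: 0.02
gripper_force: 78.3
```

Run:
```python
from fit import *
plan([.6255,-.209,.32],Rz([0,0,-1],[0,1,0]),13)
```

```text
rows 13 min 8 from [0.4862 0.1472 0.4023] grip 0.02 t 7.175
[[-0.036, -0.091, 0.021], [-0.036, -0.091, 0.021], [-0.036, -0.091, 0.021], [-0.036, -0.091, 0.021], [-0.036, -0.091, 0.021], [-0.036, -0.091, 0.021], [-0.036, -0.091, 0.021], [-0.036, -0.091, 0.021], [-0.036, -0.091, 0.021], [-0.036, -0.091, 0.021], [-0.036, -0.091, 0.021], [-0.036, -0.091, 0.021], [-0.036, -0.091, 0.021]]
[[-0.0, -0.0, 0.0], [-0.0, -0.0, 0.0], [-0.0, -0.0, 0.0], [-0.0, -0.0, 0.0], [-0.0, -0.0, 0.0], [-0.0, -0.0, 0.0], [-0.0, -0.0, 0.0], [-0.0, -0.0, 0.0], [-0.0, -0.0, 0.0], [-0.0, -0.0, 0.0], [-0.0, -0.0, 0.0], [-0.0, -0.0, 0.0], [-0.0, -0.0, 0.0]]
```

>>> apply_moves --xyz '[[-0.02, -0.06, 0.01], [-0.036, -0.095, 0.021], [-0.036, -0.095, 0.021], [-0.036, -0.095, 0.021], [-0.036, -0.095, 0.021], [-0.036, -0.095, 0.021], [-0.036, -0.095, 0.021], [-0.036, -0.095, 0.021]]' --rot '[[0, 0, 0], [0, 0, 0], [0, 0, 0], [0, 0, 0], [0, 0, 0], [0, 0, 0], [0, 0, 0], [0, 0, 0]]' --hand '[-1, -1, -1, -1, -1, -1, -1, -1]'

```text
clock: 8.18
position: [0.5647, -0.0715, 0.359]
ee_rot: [0.001, -0.001, 1.0, -0.002]
contact_force: [1.0, -0.6, -1.2]
width: 0.0203
gripper_force: 78.5
```

>>> apply_moves --xyz '[[-0.036, -0.091, 0.021], [-0.036, -0.091, 0.021], [-0.036, -0.091, 0.021], [-0.036, -0.091, 0.021], [-0.036, -0.091, 0.021], [-0.016, 0, 0.01], [0, 0, 0], [0, 0, 0]]' --rot '[[0, 0, 0], [0, 0, 0], [0, 0, 0], [0, 0, 0], [0, 0, 0], [0, 0, 0], [0, 0, 0], [0, 0, 0]]' --hand '[-1, -1, -1, -1, -1, -1, -1, -1]'

```text
clock: 9.18
position: [0.6251, -0.2056, 0.3246]
ee_rot: [-0.0, -0.002, 1.0, -0.001]
contact_force: [-0.6, -0.2, -2.1]
width: 0.0203
gripper_force: 78.6
```

Run:
```python
from fit import *
s=get_image("side");t=get_image("top");st=status.get_state()
p=np.array(st["position"]);a=-rot(st["ee_rot"]).apply([0,0,1]);F=p-.155*a
print(p.round(4),a.round(4),"foot px",proj(s,[F,F+.15*a]).round(1),proj(t,[F]).round(1))
x,y=225,85
v=cv2.resize(s["pixels"][y:y+110,x:x+80,::-1],None,fx=5,fy=5,interpolation=cv2.INTER_CUBIC)
w=cv2.resize(np.load("t.npy")[150:205,285:335,::-1],None,fx=7,fy=7,interpolation=cv2.INTER_CUBIC)
def circ(im,img,o,k,c,z,r,col):
    th=np.linspace(0,6.283,40);q=np.c_[c[0]+r*np.cos(th),c[1]+r*np.sin(th),0*th+z]
    cv2.polylines(img,[((proj(im,q)-o+.5)*k).astype(np.int32)],True,col,1)
for c,col in(((.6255,-.2095),(0,255,0)),):
    for z,r in((.088,.027),(.012,.048)):
        circ(s,v,(x,y),5,c,z,r,col);circ(t,w,(285,150),7,c,z,r,col)
for q in pts(F,a,0)[:2]: cv2.polylines(v,[((proj(s,q)-(x,y)+.5)*5).astype(np.int32)],True,(255,0,0),1)
o=np.zeros((550,750,3),np.uint8);o[:,:400]=v;o[:385,400:]=w
cv2.imwrite("pics/c4.png",o)
```

```text
[ 0.625  -0.2054  0.3249] [-3.0e-04  2.2e-03  1.0e+00] foot px [[261.5 137.2]
 [263.7  92.2]] [[312.5 167.5]]
```

View pics/c4.png

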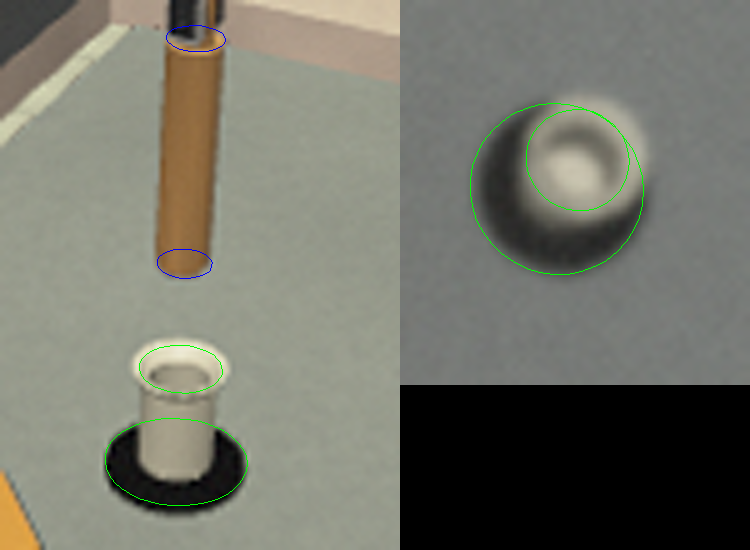

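The pin foot is at crop (184,263) and matches the model. The cup rim centre at (181,367) agrees with (0.626,-0.2105), with the top view about 1 px to the right. I'll centre over it and lower slowly.

>>> apply_moves --xyz '[[-0.004, -0.009, 0.03], [0, -0.008, 0.06], [0, 0, 0.06], [0, 0, 0.06], [0, 0, 0.03], [0, 0, 0.02], [0, 0, 0], [0, 0, 0]]' --rot '[[0, 0, 0], [0, 0, 0], [0, 0, 0], [0, 0, 0], [0, 0, 0], [0, 0, 0], [0, 0, 0], [0, 0, 0]]' --hand '[-1, -1, -1, -1, -1, -1, -1, -1]'

```text
clock: 10.28
position: [0.6266, -0.2116, 0.2471]
ee_rot: [0.0, -0.001, 1.0, -0.001]
contact_force: [-0.2, 0.4, -1.6]
width: 0.0205
gripper_force: 78.6
```

Run:
```python
from fit import *
s=get_image("side");st=status.get_state();p=np.array(st["position"]);a=-rot(st["ee_rot"]).apply([0,0,1]);F=p-.155*a
print(p.round(4),F.round(4))
x,y=225,95
v=cv2.resize(s["pixels"][y:y+100,x:x+80,::-1],None,fx=6,fy=6,interpolation=cv2.INTER_CUBIC)
for q in pts(F,a,0)[:2]: cv2.polylines(v,[((proj(s,q)-(x,y)+.5)*6).astype(np.int32)],True,(255,0,0),1)
cv2.imwrite("pics/c5.png",v)
```

```text
[ 0.6266 -0.2116  0.2471] [ 0.6268 -0.212   0.0921]
```

View pics/c5.png

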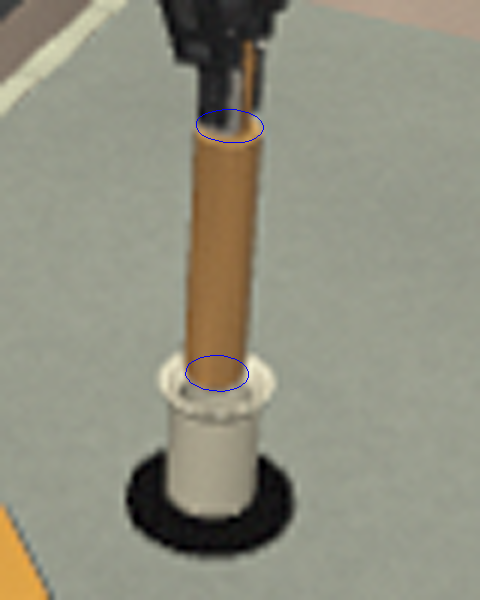

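The foot at crop (216,378) is within the flare of the rim, centred at (217,382). I'll continue down slowly while watching the force.

>>> apply_moves --xyz '[[0, 0.004, 0.012], [0, 0, 0.013], [0, 0, 0.013], [0, 0, 0.013], [0, 0, 0], [0, 0, 0]]' --rot '[[0, 0, 0], [0, 0, 0], [0, 0, 0], [0, 0, 0], [0, 0, 0], [0, 0, 0]]' --hand '[-1, -1, -1, -1, -1, -1]'

```text
clock: 11.08
position: [0.6262, -0.2105, 0.231]
ee_rot: [-0.0, -0.001, 1.0, -0.001]
contact_force: [0.1, -0.1, -2.0]
width: 0.02
gripper_force: 78.5
```

>>> apply_moves --xyz '[[0, 0, 0.015], [0, 0, 0.015], [0, 0, 0.015], [0, 0, 0.015], [0, 0, 0], [0, 0, 0]]' --rot '[[0, 0, 0], [0, 0, 0], [0, 0, 0], [0, 0, 0], [0, 0, 0], [0, 0, 0]]' --hand '[-1, -1, -1, -1, -1, -1]'

```text
clock: 11.82
position: [0.6262, -0.2108, 0.2124]
ee_rot: [-0.0, -0.001, 1.0, -0.001]
contact_force: [2.2, -3.6, -3.6]
width: 0.0203
gripper_force: 78.2
```

>>> apply_moves --xyz '[[-0.002, -0.004, 0], [0, 0, 0.015], [0, 0, 0.015], [0, 0, 0.015], [0, 0, 0.015], [0, 0, 0], [0, 0, 0]]' --rot '[[0, 0, 0], [0, 0, 0], [0, 0, 0], [0, 0, 0], [0, 0, 0], [0, 0, 0], [0, 0, 0]]' --hand '[-1, -1, -1, -1, -1, -1, -1]'

```text
clock: 12.7
position: [0.6266, -0.2114, 0.1944]
ee_rot: [-0.001, -0.001, 1.0, -0.001]
contact_force: [0.1, -1.7, -3.5]
width: 0.0201
gripper_force: 78.5
```

Foot at about 0.037; about 19 mm to go. I'll nudge slightly in -y.

>>> apply_moves --xyz '[[0, -0.002, 0.01], [0, 0, 0.012], [0, 0, 0.012], [0, 0, 0.01], [0, 0, 0], [0, 0, 0]]' --rot '[[0, 0, 0], [0, 0, 0], [0, 0, 0], [0, 0, 0], [0, 0, 0], [0, 0, 0]]' --hand '[-1, -1, -1, -1, -1, -1]'

```text
clock: 13.45
position: [0.6266, -0.2119, 0.1816]
ee_rot: [-0.001, -0.001, 1.0, -0.001]
contact_force: [-0.7, 0.3, -2.0]
width: 0.02
gripper_force: 78.6
```

>>> apply_moves --xyz '[[0, 0, 0.007], [0, 0, 0.007], [0, 0, 0], [0, 0, 0]]' --rot '[[0, 0, 0], [0, 0, 0], [0, 0, 0], [0, 0, 0]]' --hand '[-1, -1, -1, -1]'

```text
clock: 13.95
position: [0.6267, -0.2121, 0.1776]
ee_rot: [-0.0, -0.001, 1.0, -0.001]
contact_force: [0.9, -0.1, -1.4]
width: 0.0204
gripper_force: 78.7
```

>>> apply_moves --xyz '[[0, 0, 0.006], [0, 0, 0], [0, 0, 0]]' --rot '[[0, 0, 0], [0, 0, 0], [0, 0, 0]]' --hand '[-1, -1, -1]'

```text
clock: 14.32
position: [0.6268, -0.2121, 0.1758]
ee_rot: [-0.0, -0.001, 1.0, -0.001]
contact_force: [0.8, 0.9, -2.5]
width: 0.0201
gripper_force: 78.7
```

>>> apply_moves --xyz '[[0, 0, 0.006], [0, 0, 0], [0, 0, 0]]' --rot '[[0, 0, 0], [0, 0, 0], [0, 0, 0]]' --hand '[-1, -1, -1]'

```text
clock: 14.7
position: [0.6268, -0.2122, 0.174]
ee_rot: [-0.0, -0.001, 1.0, -0.001]
contact_force: [0.5, -0.7, -1.7]
width: 0.0207
gripper_force: 78.7
```

>>> apply_moves --xyz '[[0, 0, 0.006], [0, 0, 0], [0, 0, 0]]' --rot '[[0, 0, 0], [0, 0, 0], [0, 0, 0]]' --hand '[-1, -1, -1]'

```text
clock: 15.08
position: [0.6273, -0.2123, 0.1733]
ee_rot: [0.001, -0.001, 1.0, -0.001]
contact_force: [0.3, 0.0, 4.9]
width: 0.0202
gripper_force: 79.4
```

The floor is reached (+7 N). I'll release gently, then retreat upwards.

>>> apply_moves --xyz '[[0, 0, 0], [0, 0, 0], [0, 0, 0], [0, 0, 0], [0, 0, 0], [0, 0, 0], [0, 0, 0], [0, 0, 0]]' --rot '[[0, 0, 0], [0, 0, 0], [0, 0, 0], [0, 0, 0], [0, 0, 0], [0, 0, 0], [0, 0, 0], [0, 0, 0]]' --hand '[-0.4, -0.2, 0, 0.3, 0.6, 1, 1, 1]' --force 20

```text
clock: 16.08
position: [0.6268, -0.2122, 0.1723]
ee_rot: [-0.0, -0.001, 1.0, -0.001]
contact_force: [0.1, -0.1, -0.0]
width: 0.0859
gripper_force: 0.0
```

>>> apply_moves --xyz '[[0, 0, -0.02], [0, 0, -0.04], [0, 0, -0.06], [0, 0, -0.06], [0, 0, -0.06], [0, 0, -0.08], [0, 0, -0.1], [0, 0, 0]]' --rot '[[0, 0, 0], [0, 0, 0], [0, 0, 0], [0, 0, 0], [0, 0, 0], [0, 0, 0], [0, 0, 0], [0, 0, 0]]' --hand '[1, 1, 1, 1, 1, 1, 1, 1]'

```text
clock: 17.08
position: [0.6282, -0.2125, 0.3022]
ee_rot: [0.003, -0.001, 1.0, -0.003]
contact_force: [-0.0, -0.8, -0.6]
width: 0.0854
gripper_force: 0.0
```

Run:
```python
from fit import *
plan([.491,.041,.12],Rz([0,0,-1],[0,1,0]),8)
```

```text
rows 8 min 7 from [ 0.6282 -0.2125  0.3022] grip 0.0854 t 17.075
[[0.057, 0.106, 0.075], [0.057, 0.106, 0.075], [0.057, 0.106, 0.075], [0.057, 0.106, 0.075], [0.057, 0.106, 0.075], [0.057, 0.106, 0.076], [0.057, 0.106, 0.076], [0.057, 0.106, 0.076]]
[[-0.001, 0.001, 0.0], [-0.001, 0.001, 0.0], [-0.001, 0.001, 0.0], [-0.001, 0.001, 0.0], [-0.001, 0.001, 0.0], [-0.001, 0.001, 0.0], [-0.001, 0.001, 0.0], [-0.001, 0.001, 0.0]]
```

>>> apply_moves --xyz '[[0.057, 0.106, 0], [0.057, 0.106, 0], [0.057, 0.106, 0], [0.057, 0.106, 0.02], [0.057, 0.106, 0.08], [0.057, 0.106, 0.1], [0.057, 0.106, 0.1], [0.057, 0.106, 0.1]]' --rot '[[-0.001, 0.001, 0], [-0.001, 0.001, 0], [-0.001, 0.001, 0], [-0.001, 0.001, 0], [-0.001, 0.001, 0], [-0.001, 0.001, 0], [-0.001, 0.001, 0], [-0.001, 0.001, 0]]' --hand '[1, 1, 1, 1, 1, 1, 1, 1]'

```text
clock: 18.08
position: [0.4873, 0.0435, 0.1778]
ee_rot: [-0.005, -0.001, 1.0, 0.003]
contact_force: [0.6, -0.5, 0.2]
width: 0.0852
gripper_force: 0.0
```

>>> apply_moves --xyz '[[0, 0, 0.05], [0, 0, 0.05], [0, 0, 0.05], [0, 0, 0]]' --rot '[[0, 0, 0], [0, 0, 0], [0, 0, 0], [0, 0, 0]]' --hand '[1, 1, 1, 1]'

```text
clock: 18.58
position: [0.4879, 0.0421, 0.133]
ee_rot: [-0.006, -0.001, 1.0, 0.003]
contact_force: [0.6, 0.3, 0.4]
width: 0.0856
gripper_force: 0.0
```

Run:
```python
from fit import *
s=get_image("side")
a=cv2.resize(s["pixels"][125:185,235:295,::-1],None,fx=6,fy=6,interpolation=cv2.INTER_CUBIC)
b=cv2.resize(s["pixels"][190:260,230:300,::-1],None,fx=5.15,fy=5.15,interpolation=cv2.INTER_CUBIC)[:360,:360]
c=np.array([.6268,-.2118,.018]);th=np.linspace(0,6.283,40)
for z,r in((.168,.011),(.21,.011),(.218,.006)):
    cv2.polylines(a,[((proj(s,np.c_[c[0]+r*np.cos(th),c[1]+r*np.sin(th),0*th+z])-(235,125)+.5)*6).astype(np.int32)],True,(0,255,0),1)
cv2.imwrite("pics/c6.png",np.hstack([a,b]))
plan([.491,.041,.004],Rz([0,0,-1],[0,1,0]),6)
```

```text
rows 6 min 3 from [0.4885 0.0421 0.1338] grip 0.0857 t 18.625
[[-0.002, -0.001, 0.072], [-0.002, -0.001, 0.072], [-0.002, -0.001, 0.072], [-0.002, -0.001, 0.072], [-0.002, -0.001, 0.072], [-0.001, -0.001, 0.072]]
[[0.001, -0.001, 0.0], [0.001, -0.001, 0.0], [0.001, -0.001, 0.0], [0.001, -0.001, 0.0], [0.001, -0.001, 0.0], [0.001, -0.001, 0.0]]
```

View pics/c6.png

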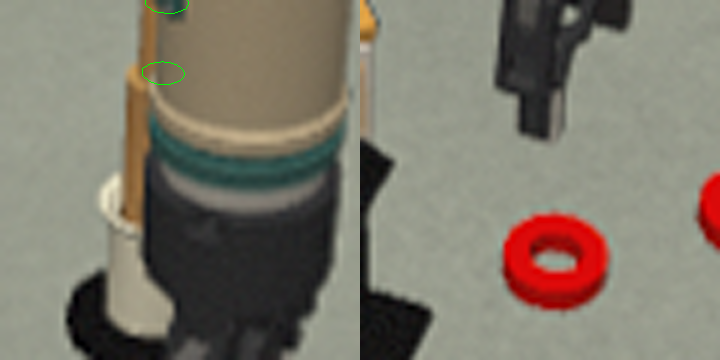

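The pin still stands in the cup (left crop, thin end near x=150). The chosen ring at right crop (555,260) lies under the fingers, so I go down.

>>> apply_moves --xyz '[[-0.002, -0.001, 0.08], [-0.002, -0.001, 0.08], [-0.002, -0.001, 0.08], [-0.002, -0.001, 0.08], [-0.002, -0.001, 0.06], [-0.001, -0.001, 0.03], [0, 0, 0.01], [0, 0, 0]]' --rot '[[0.001, -0.001, 0], [0.001, -0.001, 0], [0.001, -0.001, 0], [0.001, -0.001, 0], [0.001, -0.001, 0], [0.001, -0.001, 0], [0, 0, 0], [0, 0, 0]]' --hand '[1, 1, 1, 1, 1, 1, 1, 1]'

```text
clock: 19.62
position: [0.4913, 0.0414, 0.0086]
ee_rot: [-0.001, -0.001, 1.0, -0.0]
contact_force: [-0.2, -0.1, 0.8]
width: 0.0851
gripper_force: 0.0
```

>>> apply_moves --xyz '[[0, 0, 0], [0, 0, 0], [0, 0, 0], [0, 0, 0], [0, 0, 0], [0, 0, 0], [0, 0, 0]]' --rot '[[0, 0, 0], [0, 0, 0], [0, 0, 0], [0, 0, 0], [0, 0, 0], [0, 0, 0], [0, 0, 0]]' --hand '[0.6, 0.4, 0.2, 0, 0, 0, 0]' --force 35

```text
clock: 20.5
position: [0.4911, 0.0414, 0.0091]
ee_rot: [-0.001, -0.001, 1.0, -0.0]
contact_force: [-0.9, 0.5, 6.1]
width: 0.0552
gripper_force: 35.8
```

The grip is rather high on the ring, so I'll open, go 6 mm lower and grip again.

>>> apply_moves --xyz '[[0, 0, 0], [0, 0, 0], [0, 0, 0], [0, 0, 0.01], [0, 0, 0.011], [0, 0, 0], [0, 0, 0], [0, 0, 0]]' --rot '[[0, 0, 0], [0, 0, 0], [0, 0, 0], [0, 0, 0], [0, 0, 0], [0, 0, 0], [0, 0, 0], [0, 0, 0]]' --hand '[0.7, 0.9, 1, 1, 1, 1, 1, 1]'

```text
clock: 21.5
position: [0.4908, 0.0415, 0.0019]
ee_rot: [-0.001, -0.001, 1.0, -0.0]
contact_force: [-0.4, -0.3, 0.7]
width: 0.0851
gripper_force: 0.0
```

>>> apply_moves --xyz '[[0, 0, 0], [0, 0, 0], [0, 0, 0], [0, 0, 0], [0, 0, 0], [0, 0, 0], [0, 0, 0]]' --rot '[[0, 0, 0], [0, 0, 0], [0, 0, 0], [0, 0, 0], [0, 0, 0], [0, 0, 0], [0, 0, 0]]' --hand '[0.6, 0.4, 0.2, 0, 0, 0, 0]' --force 35

```text
clock: 22.38
position: [0.4908, 0.0414, 0.0024]
ee_rot: [-0.001, -0.001, 1.0, -0.0]
contact_force: [-1.0, 0.0, 5.3]
width: 0.0556
gripper_force: 37.1
```

>>> apply_moves --xyz '[[0, 0, -0.03], [0, 0, -0.08], [0, 0, -0.14], [0, 0, -0.16], [0, 0, -0.16], [0, 0, -0.16], [0, 0, -0.16], [0, 0, -0.1]]' --rot '[[0, 0, 0], [0, 0, 0], [0, 0, 0], [0, 0, 0], [0, 0, 0], [0, 0, 0], [0, 0, 0], [0, 0, 0]]' --hand '[0, 0, 0, 0, 0, 0, 0, 0]'

```text
clock: 23.38
position: [0.4918, 0.0415, 0.3019]
ee_rot: [0.001, -0.001, 1.0, -0.0]
contact_force: [-0.0, 0.1, -0.6]
width: 0.0557
gripper_force: 37.5
```

Run:
```python
from fit import *
s,t=get_image("side"),get_image("top");st=status.get_state();p=np.array(st["position"])
def mask(im):
    q=im["pixels"].astype(int);return ((q[...,0]>110)&(q[...,1]<75)&(q[...,2]<75))
# ring in hand px vs model
print("proj ring mid",proj(s,[p+[0,0,.0066]]).round(1))
m=mask(s).astype(np.uint8);n,l,S,c=cv2.connectedComponentsWithStats(m)
print([(S[i].tolist(),c[i].round(1).tolist()) for i in range(1,n) if S[i][4]>15])
a=cv2.resize(s["pixels"][120:200,225:305,::-1],None,fx=5,fy=5,interpolation=cv2.INTER_CUBIC)
u=proj(s,[p])[0].astype(int);x,y=max(u[0]-40,0),max(u[1]-40,0)
b=cv2.resize(s["pixels"][y:y+80,x:x+80,::-1],(400,400),interpolation=cv2.INTER_CUBIC)
th=np.linspace(0,6.283,40)
for z,r,cc in((.168,.017,0),(.168,.011,0),(.21,.011,0),(.218,.006,0)):
    cv2.polylines(a,[((proj(s,np.c_[.6268+r*np.cos(th),-.2118+r*np.sin(th),0*th+z])-(225,120)+.5)*5).astype(np.int32)],True,(0,255,0),1)
for dz in(-.0024,.0156):
    cv2.polylines(b,[((proj(s,np.c_[p[0]+.029*np.cos(th),p[1]+.029*np.sin(th),0*th+p[2]+dz])-(x,y)+.5)*5).astype(np.int32)],True,(0,255,0),1)
cv2.imwrite("pics/c7.png",np.hstack([a,b]))
plan([.6268,-.2118,.30],Rz([0,0,-1],[0,1,0]),8)
```

```text
proj ring mid [[273.9 150.4]]
[([373, 109, 14, 14, 131], [379.1, 116.0]), ([273, 142, 14, 20, 194], [279.7, 152.4]), ([262, 148, 3, 11, 27], [262.9, 152.3]), ([296, 223, 20, 17, 255], [305.0, 230.9])]
rows 8 min 6 from [0.4932 0.0414 0.3028] grip 0.0559 t 23.475
[[-0.055, -0.106, 0.002], [-0.055, -0.106, 0.002], [-0.055, -0.106, 0.001], [-0.055, -0.106, 0.001], [-0.056, -0.106, 0.001], [-0.056, -0.106, 0.001], [-0.056, -0.106, 0.001], [-0.056, -0.106, 0.001]]
[[-0.0, 0.001, 0.0], [-0.0, 0.001, 0.0], [-0.0, 0.001, 0.0], [-0.0, 0.001, 0.0], [-0.0, 0.001, 0.0], [-0.0, 0.001, 0.0], [-0.0, 0.001, 0.0], [-0.0, 0.001, 0.0]]
```

View pics/c7.png

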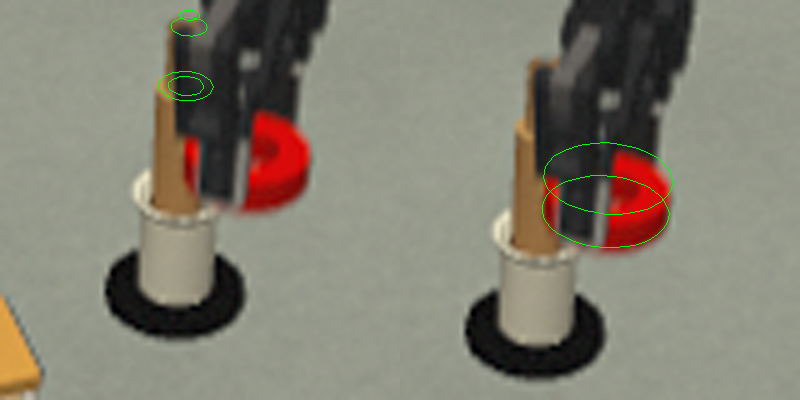

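The ring is held level; its centre in the image (274.0,151.5) is near the prediction (273.9,150.4). The pin stands upright, about 1 mm toward +x of the model. Moving above it.

>>> apply_moves --xyz '[[-0.04, -0.07, 0.001], [-0.055, -0.106, 0.001], [-0.056, -0.106, 0.001], [-0.056, -0.106, 0.001], [-0.056, -0.106, 0.001], [-0.056, -0.106, 0.001], [-0.056, -0.106, 0.001], [-0.056, -0.106, 0.001]]' --rot '[[0, 0.001, 0], [0, 0.001, 0], [0, 0.001, 0], [0, 0.001, 0], [0, 0.001, 0], [0, 0.001, 0], [0, 0.001, 0], [0, 0.001, 0]]' --hand '[0, 0, 0, 0, 0, 0, 0, 0]'

```text
clock: 24.48
position: [0.6212, -0.2025, 0.2938]
ee_rot: [-0.007, -0.001, 1.0, 0.001]
contact_force: [0.3, -1.1, -0.7]
width: 0.0558
gripper_force: 37.5
```

>>> apply_moves --xyz '[[-0.018, -0.036, 0], [0, 0, 0], [0, 0, 0]]' --rot '[[0, 0, 0], [0, 0, 0], [0, 0, 0]]' --hand '[0, 0, 0]'

```text
clock: 24.85
position: [0.6262, -0.2112, 0.2955]
ee_rot: [-0.006, -0.002, 1.0, 0.001]
contact_force: [0.4, 1.0, -1.0]
width: 0.0557
gripper_force: 37.5
```

Run:
```python
from fit import *
plan([.6274,-.2118,.242],Rz([0,0,-1],[0,1,0]),4)
```

```text
rows 4 min 1 from [ 0.6262 -0.2112  0.2955] grip 0.0557 t 24.85
[[-0.002, -0.001, 0.045], [-0.001, -0.001, 0.045], [-0.001, -0.001, 0.045], [-0.001, -0.001, 0.045]]
[[0.0, -0.003, 0.001], [0.0, -0.003, 0.001], [0.0, -0.003, 0.001], [0.0, -0.003, 0.001]]
```

>>> apply_moves --xyz '[[-0.002, -0.001, 0.045], [-0.001, -0.001, 0.045], [-0.001, -0.001, 0.045], [-0.001, -0.001, 0.045], [0, 0, 0], [0, 0, 0]]' --rot '[[0, -0.003, 0.001], [0, -0.003, 0.001], [0, -0.003, 0.001], [0, -0.003, 0.001], [0, 0, 0], [0, 0, 0]]' --hand '[0, 0, 0, 0, 0, 0]'

```text
clock: 25.6
position: [0.6282, -0.2139, 0.2418]
ee_rot: [0.001, 0.001, 1.0, -0.0]
contact_force: [0.3, -0.1, 0.0]
width: 0.0553
gripper_force: 37.5
```

Run:
```python
from fit import *
s=get_image("side");st=status.get_state();p=np.array(st["position"]);print(p.round(4),rot(st["ee_rot"]).apply([0,0,1]).round(4))
x,y=225,75
a=cv2.resize(s["pixels"][y:y+95,x:x+75,::-1],None,fx=6,fy=6,interpolation=cv2.INTER_CUBIC)
th=np.linspace(0,6.283,40)
def c(cx,cy,z,r,col): cv2.polylines(a,[((proj(s,np.c_[cx+r*np.cos(th),cy+r*np.sin(th),0*th+z])-(x,y)+.5)*6).astype(np.int32)],True,col,1)
c(p[0],p[1],p[2]-.0024,.029,(0,255,0));c(p[0],p[1],p[2]+.0156,.029,(0,255,0))
c(.6274,-.2118,.168,.017,(255,0,0));c(.6274,-.2118,.21,.011,(255,0,0));c(.6274,-.2118,.088,.017,(255,0,0))
cv2.imwrite("pics/c8.png",a)
q=s["pixels"].astype(int);m=((q[...,0]>110)&(q[...,1]<75)&(q[...,2]<75));v,u=np.nonzero(m[60:180,220:300]);print("red",u.min()+220,u.max()+220,v.min()+60,v.max()+60,"model",proj(s,[p+[0,0,.0066]]))
w=wood(s)
for r in range(128,156,3):
    u=np.nonzero(w[r,235:290])[0]+235
    if len(u):
        e=s["pixels"][r,u.min()-2:u.max()+3].astype(int);print(r,u.min(),u.max(),(u.min()+u.max())/2)
for z in(.168,.14,.11): print(z,proj(s,[[.6274,-.2118,z]]))
```

```text
[ 0.6284 -0.214   0.2422] [ 2.9e-03 -6.0e-04 -1.0e+00]
red 253 271 107 120 model [[262.69450488 113.04077874]]
128 259 264 261.5
131 259 264 261.5
134 258 264 261.0
137 256 266 261.0
140 256 265 260.5
143 256 265 260.5
146 256 265 260.5
149 256 265 260.5
152 256 265 260.5
155 256 264 260.0
0.168 [[261.5228144  136.63441604]]
0.14 [[261.13294871 144.21518899]]
0.11 [[260.72749633 152.08890876]]
```

View pics/c8.png

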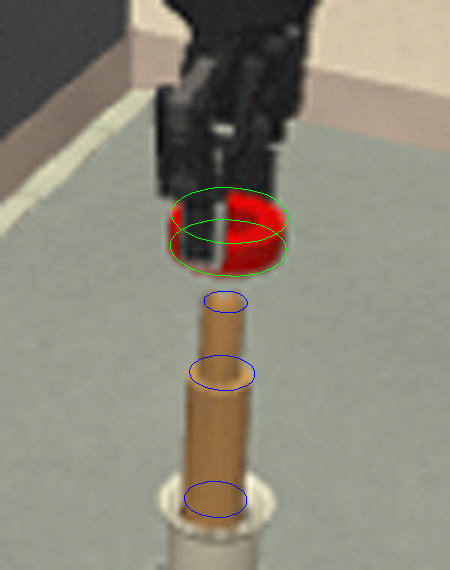

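The ring at crop (228,233) sits above the thin end at (224,305). Both show the same small camera bias, so I correct about (-1,+2) mm and lower.

>>> apply_moves --xyz '[[0.003, 0.004, 0.02], [0, 0.004, 0.02], [0, 0, 0.02], [0, 0, 0.02], [0, 0, 0], [0, 0, 0]]' --rot '[[0, 0, 0], [0, 0, 0], [0, 0, 0], [0, 0, 0], [0, 0, 0], [0, 0, 0]]' --hand '[0, 0, 0, 0, 0, 0]'

```text
clock: 26.4
position: [0.6273, -0.2114, 0.2177]
ee_rot: [0.001, 0.001, 1.0, -0.0]
contact_force: [-0.0, 0.1, -0.9]
width: 0.0561
gripper_force: 37.5
```

>>> apply_moves --xyz '[[0, 0, 0.012], [0, 0, 0.012], [0, 0, 0.012], [0, 0, 0], [0, 0, 0]]' --rot '[[0, 0, 0], [0, 0, 0], [0, 0, 0], [0, 0, 0], [0, 0, 0]]' --hand '[0, 0, 0, 0, 0]'

```text
clock: 27.02
position: [0.6272, -0.2113, 0.2068]
ee_rot: [0.001, 0.001, 1.0, -0.0]
contact_force: [0.6, -0.8, -0.5]
width: 0.056
gripper_force: 37.5
```

>>> apply_moves --xyz '[[0, 0, 0.015], [0, 0, 0.015], [0, 0, 0.015], [0, 0, 0.015], [0, 0, 0], [0, 0, 0]]' --rot '[[0, 0, 0], [0, 0, 0], [0, 0, 0], [0, 0, 0], [0, 0, 0], [0, 0, 0]]' --hand '[0, 0, 0, 0, 0, 0]'

```text
clock: 27.78
position: [0.6273, -0.2114, 0.1889]
ee_rot: [0.001, 0.001, 1.0, -0.0]
contact_force: [-0.8, -0.7, -0.4]
width: 0.0558
gripper_force: 37.5
```

>>> apply_moves --xyz '[[0, 0, 0.013], [0, 0, 0.013], [0, 0, 0.013], [0, 0, 0], [0, 0, 0]]' --rot '[[0, 0, 0], [0, 0, 0], [0, 0, 0], [0, 0, 0], [0, 0, 0]]' --hand '[0, 0, 0, 0, 0]'

```text
clock: 28.4
position: [0.6273, -0.2113, 0.1771]
ee_rot: [0.001, 0.001, 1.0, -0.0]
contact_force: [0.2, 1.0, -0.6]
width: 0.0555
gripper_force: 37.5
```

>>> apply_moves --xyz '[[0, 0, 0.008], [0, 0, 0.008], [0, 0, 0], [0, 0, 0]]' --rot '[[0, 0, 0], [0, 0, 0], [0, 0, 0], [0, 0, 0]]' --hand '[0, 0, 0, 0]'

```text
clock: 28.9
position: [0.6272, -0.2113, 0.1723]
ee_rot: [0.001, 0.001, 1.0, -0.0]
contact_force: [0.7, 0.9, -0.6]
width: 0.056
gripper_force: 37.5
```

>>> apply_moves --xyz '[[0, 0, 0.006], [0, 0, 0], [0, 0, 0]]' --rot '[[0, 0, 0], [0, 0, 0], [0, 0, 0]]' --hand '[0, 0, 0]'

```text
clock: 29.28
position: [0.6273, -0.2113, 0.1705]
ee_rot: [0.001, 0.001, 1.0, -0.0]
contact_force: [-0.0, -0.4, -0.2]
width: 0.056
gripper_force: 37.5
```

>>> apply_moves --xyz '[[0, 0, 0.005], [0, 0, 0], [0, 0, 0]]' --rot '[[0, 0, 0], [0, 0, 0], [0, 0, 0]]' --hand '[0, 0, 0]'

```text
clock: 29.65
position: [0.6278, -0.2115, 0.1704]
ee_rot: [0.002, 0.001, 1.0, -0.0]
contact_force: [-0.9, 1.2, 4.3]
width: 0.0558
gripper_force: 38.0
```

>>> apply_moves --xyz '[[0, 0, 0.004], [0, 0, 0], [0, 0, 0]]' --rot '[[0, 0, 0], [0, 0, 0], [0, 0, 0]]' --hand '[0, 0, 0]'

```text
clock: 30.02
position: [0.6282, -0.2116, 0.1704]
ee_rot: [0.003, 0.001, 1.0, -0.001]
contact_force: [-0.4, 0.9, 9.3]
width: 0.0556
gripper_force: 38.3
```

The ring rests on the shoulder (contact at the expected height). I'll relieve the pressure, open and retreat straight up.

>>> apply_moves --xyz '[[0, 0, -0.005], [0, 0, 0], [0, 0, 0], [0, 0, 0], [0, 0, 0], [0, 0, 0], [0, 0, 0], [0, 0, 0]]' --rot '[[0, 0, 0], [0, 0, 0], [0, 0, 0], [0, 0, 0], [0, 0, 0], [0, 0, 0], [0, 0, 0], [0, 0, 0]]' --hand '[0, 0, 0.45, 0.6, 0.8, 1, 1, 1]'

```text
clock: 31.02
position: [0.6272, -0.2113, 0.1693]
ee_rot: [0.001, 0.001, 1.0, -0.0]
contact_force: [-0.4, 0.4, 0.0]
width: 0.0857
gripper_force: 0.0
```

>>> apply_moves --xyz '[[0, 0, -0.02], [0, 0, -0.04], [0, 0, -0.06], [0, 0, -0.08], [0, 0, -0.1], [0, 0, -0.1], [0, 0, -0.05], [0, 0, 0]]' --rot '[[0, 0, 0], [0, 0, 0], [0, 0, 0], [0, 0, 0], [0, 0, 0], [0, 0, 0], [0, 0, 0], [0, 0, 0]]' --hand '[1, 1, 1, 1, 1, 1, 1, 1]'

```text
clock: 32.02
position: [0.6274, -0.2115, 0.3058]
ee_rot: [0.002, 0.001, 1.0, -0.001]
contact_force: [1.4, 0.5, -0.1]
width: 0.0851
gripper_force: 0.0
```

Run:
```python
from h import *
s=get_image("side");save(s,"s9.png",(215,70,305,200),4.5);print(status.get_state()["width"],status.get_state()["clock"])
```

```text
0.08539058691811333 32.075
```

View pics/s9.png

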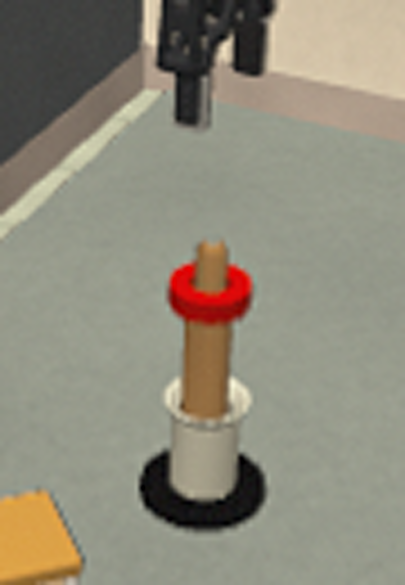

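The pin stands upright in the cup, the ring lies flat on its shoulder at crop (210,293), and the gripper is clear. Handing in.

```bash
python3 -c "
from rig import job
print(job.sign_off())"
```

```text
the job is handed in; nothing more can be done
None
```

The pin stands upright in the holder cup with the red ring flat on its shoulder, as the last picture shows; the job was handed in at about 32 s and returned no verdict.

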